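Feel for and mark a chest spring's take-up on the bench lever tester

ROBOT

A 7-joint arm with a two-finger parallel gripper is mounted at the origin on the work surface. World frame = base frame: x ahead of the robot, y to its left, z up, the work surface at z = 0. Lengths are in m, angles in rad, forces in N, time in s.
With the tool pointing down it reaches from about 0.425 to 0.95 m from the base axis. Payload 4.7 kg.
Tool frame: the origin (TCP) lies between the finger pads; the fingertips stand 8 mm ahead of it and the grasp point (between the pads) lies 11 mm behind it; z points along the fingers, y is the direction in which the jaws open and shut (so a half turn about z gives the same grasp; the last joint's range is limited). The gripper opens to 85 mm and grips with 20 to 120 N. Pads are 22 mm wide; open, the fingers measure 114 mm over their backs; the gripper's body (76 mm by 85 mm) begins 54 mm behind the grasp point. The pads swing forward as they close: fully open they stand 13 mm farther back than shut.
Start: joints at [1.137, 0.469, -0.049, 1.532, 0.024, 1.141, -0.082], TCP at [0.266, -0.62, 0.239] pointing down, gripper open.
Joint ranges: [-2.59, 2.59], [-0.33, 1.99], [-1.39, 1.29], [0.1, 2.45], [-1.04, 4.18], [0.21, 1.99], [-2.66, 2.66]. Speed limits (rad/s): [2.57, 2.57, 3.14, 3.14, 3.14, 3.14, 3.14].

INTERFACE

Orientations are given as a unit quaternion [x, y, z, w].
In Python, from bench import env, capture, cut_out, tip_of gives the robot as it stands.
- The arm moves only by the tool drive_tool, never from a script. Its argument "targets" is a list of rows, each an object with "gripper": the closure, from -1 (fully open) to 1 (shut), so that 0 is half open; "translation": the shift along the tool's x, y, z as a fraction of full scale, a list of three; "turn": the turn about the tool's z as a fraction of full scale. A call has 1 to 20 rows; each row shifts and turns the pose as measured when the row begins, along the tool's axes as they then stand; what a row does not reach is not made up. Full scale, the value 1, is 15 cm for a shift and 180 degrees for a turn. A row lasts 1/12 s, in which the tool goes at most 41.7 mm and 7.16 degrees, less where a joint would pass 70% of its speed; a pose out of reach is approached as far as the arm can. A call with a number of a shift or a turn outside -1 to 1 is refused whole. A call with a gripper value outside its range is refused whole. The fingers move at their own pace and stop on an object; "newtons" is the grip in N (left out, the last holds). Time passes only in rows, so rows that do not move let the fingers close. It gives the time, the measured TCP pose, the force and the opening at its end, in the units of the state.
- env.observe(): the state, without advancing time (a new reading comes with each control period).
- capture(name): name is "scene" or "side" or "wrist"; returns a dict with "img" (480x640x3 uint8, red, green, blue), "intrinsics" (3x3 intrinsics, pixels), "R" (3x3) and "t" (3): a world point X has camera coordinates R X + t. Camera axes: x right, y down, z forward; pixel columns grow to the right and rows downward; lengths in m; the calibration is good to about 2 mm. A picture is of the moment at which its call begins. There is no depth.
- env.job_done(): hands the job in, once; it reports no verdict.
Trained networks look in a picture, given as the dict that the camera call returned (one of the last four; its "shot" number tells which), for a name from the list of things; names that differ only in an ending like _2 or _b are one class to them, and where a whole thing is asked for, a point or a joint stands for the part that bears it (a point fixed in the world has none). Each returns a list of dicts, best first, with "confidence" (0 to 1); they miss things now and then, are a little off and sometimes report something else, mostly with a low value. They report only what shows in the picture. A call takes as long as a camera call.
- cut_out(picture, target): "region" (480x640 bool, what is visible of it) and "pixel" ([row, column] in pixels, amid what is visible of it).
- tip_of(picture, target): "pixel" ([row, column] in pixels: a listed point, or the origin of a listed thing).
The state is a dict: "clock": time; "joints": joint angles; "joint_vel": joint speeds; "effort": joint torques, N m; "tool_pos": TCP position; "tool_rot": TCP orientation; "contact_force": force on the tool from outside, world axes, zero at the start; "ft_torque": the same for the moment, N m; "opening": finger opening in m.
Only numpy, scipy, OpenCV 4.12 (cv2) and the standard library are available. Lean on these libraries where they do the work, as an engineer would, in place of code of your own. Each camera call takes 0.05 s, during which the arm holds its last target. There are 200 camera calls.

TASK

Check the chest spring in the lever tester: press the red-handled lever down until the ram meets the spring and the resistance firms up - no harder than it takes to feel that clearly - and leave the lever standing there. Then note how far it went by sliding the yellow marker up its scale until it just meets the underside of the red pointer, and let go. Leave the other things on the bench where they are.

Things in the scene. Friction and masses are not known exactly. Their poses are not given: they have to be found in the camera images.
- press: Blue lever tester fixed to the bench: base 210 x 110 x 20 mm, column, guide block (95 x 52 mm, top 168 mm up) for an upright ram. Origin: at bench level on the ram's axis. Own z up; own -x = front, where the lever's handle points (roughly world -y, +-20 deg); own -y = the side with the white scale bar (22 x 5 mm, 62 mm from the ram axis, 113 to 235 mm up).
- cup: Aluminium guard cup, 60 mm across, under the ram, 70 mm high, top 90 mm above the bench; origin at its underside centre. It hides the spring, whose height is unknown: the ram meets it after 14 to 36 mm. The spring gives about 9 N per mm of ram travel and must not be pushed with more than 50 N by the ram, that is about 19 N of push on the grip.
- ram: Steel ram driven by the lever, straight down, about 79 mm per rad of lever turn; origin at the centre of the underside of its foot (44 mm disc), which is 92 mm above the bench when the lever is up. It carries the pointer.
- lever (a joint): Lever angle, rad: 0 = up as found (handle 0.42 rad above level), grows as the handle is pressed down, end stop 0.59. A friction washer holds the lever wherever it is left. Until the ram meets the spring the grip takes a steady push of 2 to 3 N to keep it moving (it drops when you stop); after that about 1 N more for each mm the grip goes down.
- lever_pivot (a point): Centre of the lever's level pivot pin, which lies along the tester's own y; 205 mm above the bench, 75 mm behind the ram axis.
- lever_grip (a point): Middle of the lever's round red handle, on the handle's centre line, 225 mm from the pivot; the handle is 26 mm thick and 110 mm long (55 mm each way from here).
- pointer (a point): Centre of the underside of the red pointer finger (8 mm along the tester's x, 30 mm along its y, 12 mm high), which is fixed to the ram and travels down with it in front of the scale bar. It is 214 mm above the bench when the lever is up.
- marker (a joint): Height of the yellow marker on its scale, m: 0 = lowest (its top edge 145 mm above the bench), grows upward, up to 0.08. It slides straight up and down with about 3 N of friction and stays where it is left. Its top edge cannot pass the pointer: it stops against its underside.
- marker_tab (a point): Centre of the marker's yellow thumb tab, to be pinched from above: 14 mm thick along the tester's x, 18 mm high, its free part reaching from 70 to 126 mm from the ram axis on the tester's -y side; this point is 105 mm from the ram axis and 9 mm below the marker's top edge.
- marker_edge (a point): Point on the marker's top edge straight below pointer; the two meet when the marker touches the pointer.
- spare_near: Spare chest spring with a beige cap, loose, standing on the bench in front of the tester; 46 mm across, 66 mm high, origin at its underside. Leave alone.
- spare_far: Second spare chest spring, 46 mm across, 58 mm high, at the left. Leave alone.
- screwdriver: Screwdriver lying on the bench below the scale side of the tester, under 40 mm high. Leave alone.
- pliers: Orange-handled pliers, 180 mm long, lying at the robot's right. Leave alone.
- module: Yellow electronics module, 75 x 170 x 45 mm, at the right back. Leave alone.
- dish: Steel dish, 120 mm across, 35 mm high, at the right. Leave alone.
- tape: Pink roll, 90 mm across, 24 mm high, at the left. Leave alone.
- grease: Small jar with a blue cap, 56 mm across, 75 mm high, at the left back. Leave alone.

How it is judged:
By the outcome, as a careful person would: the job done as asked, in the order asked, and still so for the second after the job is handed in, with the robot touching nothing.
It also fails if it takes over 59 s, if anything falls off the work surface, if the arm or the gripper's body presses on something with over 40 N, if the wrist force passes 120 N, or if a joint passes its speed limit or range.

## Working session

There is one attempt and no reset: what is moved stays moved. The work goes in short steps, Python scripts to look and compute and a tool call to move; the robot and the scene stay as the last step left them, time stands still between calls to the robot, and variables do not carry over. Pictures are saved under pics/ and viewed, about 8 in all and at most 12, crops included, and the job is handed in when it is done.

Besides the shell and the picture viewer there is one more tool, called by a JSON object that holds its "op" and its "data". drive_tool: Moves the arm, as the interface text tells. Shift numbers are shares of 15 cm and turn numbers shares of 180 degrees, none past 1 either way. Its arguments: {"type":"object","properties":{"targets":{"type":"array","items":{"type":"object","properties":{"gripper":{"type":"number"},"translation":{"type":"array","items":{"type":"number"}},"turn":{"type":"number"}}}},"newtons":{"type":"number"}},"required":["targets"]}

```bash
mkdir -p pics; cat > h.py <<'E'
import numpy as np, cv2
from bench import env, capture, cut_out, tip_of
def ray(p,px):
    d=np.linalg.inv(p["intrinsics"])@np.array([px[1],px[0],1.]); R=np.array(p["R"]); t=np.array(p["t"])
    return -R.T@t, R.T@d/np.linalg.norm(d)
def atz(p,px,z):
    c,d=ray(p,px); return c+d*(z-c[2])/d[2]
def tri(rs):
    A=np.zeros((3,3));b=np.zeros(3)
    for c,d in rs:
        M=np.eye(3)-np.outer(d,d);A+=M;b+=M@c
    return np.linalg.solve(A,b)
def proj(p,X):
    q=np.array(p["R"])@np.array(X)+np.array(p["t"]); q=np.array(p["intrinsics"])@q; return q[1]/q[2],q[0]/q[2]
def save(p,name): cv2.imwrite("pics/"+name,cv2.cvtColor(p["img"],cv2.COLOR_RGB2BGR))
E
python3 - <<'E'
from h import *
P={n:capture(n) for n in("scene","side")}
for n,p in P.items(): save(p,n+"0.png"); print(n,ray(p,(240,320)))
hz={"lever_pivot":.205,"pointer":.214,"lever_grip":.205+.225*np.sin(.42),"marker_tab":.136,"marker_edge":.145,"cup":.02,"press":0,"ram":.092,"spare_near":0,"screwdriver":0}
for k,z in hz.items():
    r=[]
    for n,p in P.items():
        o=tip_of(p,k)
        if o: print(k,n,round(o[0]["confidence"],2),np.round(o[0]["pixel"]),np.round(atz(p,o[0]["pixel"],z),3)); r.append(ray(p,o[0]["pixel"]))
    if len(r)==2: print("   tri",np.round(tri(r),3))
s=env.observe();print(s)
E
```

```text
scene (array([1.30085938, 0.49820588, 0.95036423]), array([-0.63484623, -0.44848726, -0.62914978]))
side (array([ 0.53294666, -0.80860733,  0.77366773]), array([ 0.01103004,  0.79886012, -0.60141571]))
lever_pivot scene 0.93 [273. 386.] [0.552 0.145 0.205]
lever_pivot side 0.84 [194. 311.] [0.527 0.134 0.205]
   tri [0.532 0.141 0.195]
pointer scene 0.65 [269. 338.] [0.614 0.061 0.214]
pointer side 0.61 [203. 351.] [0.618 0.073 0.214]
   tri [0.618 0.064 0.219]
lever_grip scene 0.55 [208. 307.] [ 0.568 -0.056  0.297]
lever_grip side 0.79 [203. 335.] [ 0.574 -0.056  0.297]
   tri [ 0.572 -0.055  0.298]
marker_tab scene 0.68 [308. 336.] [0.647 0.084 0.136]
marker_tab side 0.85 [229. 363.] [0.651 0.078 0.136]
   tri [0.649 0.083 0.135]
marker_edge scene 0.76 [294. 338.] [0.617 0.069 0.145]
marker_edge side 0.58 [228. 353.] [0.625 0.072 0.145]
   tri [0.623 0.07  0.148]
cup scene 0.76 [315. 350.] [0.552 0.066 0.02 ]
cup side 0.68 [267. 326.] [0.558 0.077 0.02 ]
   tri [0.558 0.069 0.027]
press scene 0.84 [324. 347.] [0.566 0.067 0.   ]
press side 0.9 [276. 324.] [0.552 0.063 0.   ]
   tr
[... 422 characters left out ...]

{'clock': 1.1, 'joints': array([ 1.13708191,  0.46861355, -0.04861203,  1.53252883,  0.02410036,
        1.14097744, -0.08229944]), 'joint_vel': array([ 0.0017513 ,  0.00049626, -0.00058699,  0.00147752,  0.00054909,
        0.0001152 , -0.00064137]), 'effort': array([-9.27011315e-04, -5.10178435e+01, -4.76209237e-02, -2.38017708e+01,
        1.06357978e-02,  1.03965918e-03,  6.17227144e-06]), 'tool_pos': array([ 0.26589929, -0.62043106,  0.23931351]), 'tool_rot': array([9.79583285e-01, 2.01038767e-01, 2.76718196e-05, 2.28450277e-05]), 'contact_force': array([-0.69402079,  0.02087045,  0.56628567]), 'ft_torque': array([-0.03981359, -0.06635949,  0.03750392]), 'opening': 0.08527443677872483}
```

```bash
cat > fit.py <<'E'
from h import *
from scipy.optimize import least_squares
def own(q,X):  # q=x,y,a ; own -> world
    s,c=np.sin(q[2]),np.cos(q[2]); return np.array([q[0]-s*X[0]-c*X[1], q[1]+c*X[0]-s*X[1], X[2]])
M={"lever_pivot":(.075,0,.205),"pointer":None,"lever_grip":(.075-.225*np.cos(.42),0,.205+.225*np.sin(.42)),"marker_tab":(0,-.105,.136),"cup":(0,0,.02),"press":(0,0,0),"ram":(0,0,.092)}
E
python3 - <<'E'
from fit import *
obs=[]
for n in("scene","side"):
    p=capture(n)
    for k,X in M.items():
        if X is None: continue
        o=tip_of(p,k)
        if o: obs.append((p,k,X,o[0]["pixel"]))
f=lambda q:np.concatenate([np.array(proj(p,own(q,X)))-px for p,k,X,px in obs])
r=least_squares(f,[.555,.07,.14],loss="soft_l1",f_scale=3)
print(r.x); print([(o[1],np.round(e,1)) for o,e in zip(obs,f(r.x).reshape(-1,2))])
q=r.x
for k,X in M.items():
    if X: print(k,np.round(own(q,X),4))
from scipy.spatial.transform import Rotation as Ro
print(Ro.from_quat(env.observe()["tool_rot"]).as_matrix().round(3))
a=cv2.imread("pics/scene0.png")[120:420,180:580]; b=cv2.imread("pics/side0.png")[120:420,180:580]
cv2.imwrite("pics/c0.png",np.hstack([a,b]))
E
```

```text
[0.54804715 0.06598529 0.1613379 ]
[('lever_pivot', array([-1.2,  3.9])), ('lever_grip', array([-0.9,  0.5])), ('marker_tab', array([4.5, 2. ])), ('cup', array([0.5, 0.1])), ('press', array([-0.4, -2.2])), ('ram', array([-1.1, -0.8])), ('lever_pivot', array([0.2, 6. ])), ('lever_grip', array([ 2.1, -0.1])), ('marker_tab', array([0.2, 2.2])), ('cup', array([-0.4, -2.7])), ('press', array([0.2, 1.3])), ('ram', array([ 1.5, -2.6]))]
lever_pivot [0.536 0.14  0.205]
lever_grip [ 0.569  -0.0628  0.2967]
marker_tab [0.6517 0.0829 0.136 ]
cup [0.548 0.066 0.02 ]
press [0.548 0.066 0.   ]
ram [0.548 0.066 0.092]
[[ 0.919  0.394  0.   ]
 [ 0.394 -0.919 -0.   ]
 [ 0.     0.    -1.   ]]
```

View pics/c0.png

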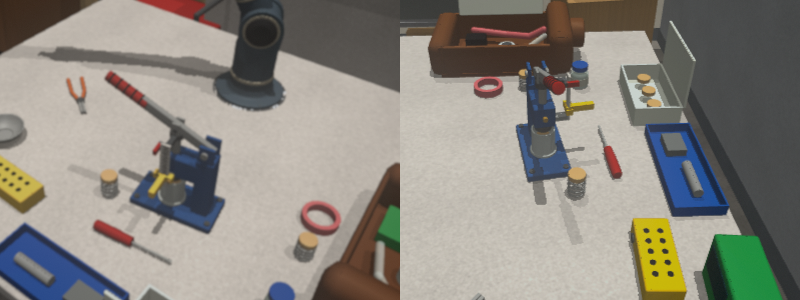

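Views agree: the tester is at (0.548, 0.066), yawed about 9°. The handle (crop-left ~(125,90)) points toward -y, and the yellow tab is on the +x side. I'll rise, align and go above the grip with the gripper shut.

{"op": "drive_tool", "data": {"targets": [{"gripper": 1,"translation": [0,0,-0.26],"turn": 0.039},{"gripper": 1,"translation": [0,0,-0.26],"turn": 0.039},{"gripper": 1,"translation": [0,0,-0.26],"turn": 0},{"gripper": 1,"translation": [0,0,-0.26],"turn": 0},{"gripper": 1,"translation": [0.144,-0.186,0],"turn": 0},{"gripper": 1,"translation": [0.144,-0.186,0],"turn": 0},{"gripper": 1,"translation": [0.144,-0.186,0],"turn": 0},{"gripper": 1,"translation": [0.144,-0.186,0],"turn": 0},{"gripper": 1,"translation": [0.144,-0.186,0],"turn": 0},{"gripper": 1,"translation": [0.144,-0.186,0],"turn": 0},{"gripper": 1,"translation": [0.144,-0.186,0],"turn": 0},{"gripper": 1,"translation": [0.144,-0.186,0],"turn": 0},{"gripper": 1,"translation": [0.144,-0.186,0],"turn": 0},{"gripper": 1,"translation": [0.144,-0.186,0],"turn": 0},{"gripper": 1,"translation": [0.144,-0.186,0],"turn": 0},{"gripper": 1,"translation": [0.144,-0.186,0],"turn": 0},{"gripper": 1,"translation": [0.144,-0.186,0],"turn": 0},{"gripper": 1,"translation": [0.144,-0.186,0],"turn": 0}], "newtons": 40}}

```text
clock: 3.3
tool_pos: [0.5136, -0.1811, 0.4032]
tool_rot: [0.998, 0.063, 0.001, 0.004]
contact_force: [1.2, -0.3, 0.4]
opening: 0.0002
```

{"op": "drive_tool", "data": {"targets": [{"gripper": 1,"translation": [0.12,-0.18,0],"turn": -0.011},{"gripper": 1,"translation": [0.12,-0.18,0],"turn": 0},{"gripper": 1,"translation": [0.12,-0.18,0],"turn": 0},{"gripper": 1,"translation": [0.1,-0.18,0],"turn": 0},{"gripper": 1,"translation": [0,0,0],"turn": 0}]}}

```text
clock: 3.72
tool_pos: [0.5691, -0.0484, 0.4032]
tool_rot: [0.996, 0.087, 0.002, 0.002]
contact_force: [-0.0, 1.8, -0.0]
opening: -0.0004
```

```bash
python3 - <<'E'
from fit import *
P={n:capture(n) for n in("scene","side","wrist")}
s=env.observe(); print(s["tool_pos"],s["tool_rot"],s["contact_force"])
for k in ("lever_grip","marker_tab","pointer","lever_pivot"):
    r=[]
    for n,p in P.items():
        o=tip_of(p,k)
        if o and o[0]["confidence"]>.4: r.append(ray(p,o[0]["pixel"])); print(k,n,round(o[0]["confidence"],2),np.round(o[0]["pixel"]),np.round(atz(p,o[0]["pixel"],{"lever_grip":.297,"marker_tab":.136,"pointer":.214,"lever_pivot":.205}[k]),4))
    if len(r)>1: print("tri",np.round(tri(r),4))
# handle centreline in wrist/scene via cutout
for n,p in P.items(): save(p,n+"1.png")
q=[.548,.066,.161]; print([np.round(proj(P["wrist"],own(q,M[k]))) for k in("lever_grip","marker_tab","lever_pivot")])
a=cv2.imread("pics/wrist1.png"); b=cv2.imread("pics/scene1.png")[130:430,180:500]
cv2.imwrite("pics/c1.png",np.hstack([cv2.resize(a,(400,300)),b]))
E
```

```text
[ 0.56776885 -0.05696999  0.40309001] [0.99663342 0.08185312 0.0016154  0.00439119] [-0.07053588 -0.95840292  0.26787462]
lever_grip scene 0.72 [207. 305.] [ 0.5705 -0.0611  0.297 ]
lever_grip side 0.72 [204. 333.] [ 0.5705 -0.0578  0.297 ]
lever_grip wrist 0.64 [245. 327.] [ 0.568  -0.0622  0.297 ]
tri [ 0.5698 -0.0613  0.2982]
marker_tab scene 0.52 [308. 337.] [0.6456 0.0846 0.136 ]
marker_tab side 0.53 [228. 362.] [0.6493 0.0814 0.136 ]
marker_tab wrist 0.61 [ 95. 183.] [0.65   0.0864 0.136 ]
tri [0.6488 0.0851 0.1362]
pointer scene 0.73 [206. 305.] [ 0.4734 -0.1349  0.214 ]
pointer side 0.81 [205. 350.] [0.6161 0.0664 0.214 ]
pointer wrist 0.79 [135. 181.] [0.6161 0.0607 0.214 ]
tri [ 0.6119 -0.0137  0.3118]
lever_pivot scene 0.58 [272. 386.] [0.5499 0.1433 0.205 ]
lever_pivot side 0.64 [193. 310.] [0.5239 0.1397 0.205 ]
lever_pivot wrist 0.96 [212.  80.] [0.5383 0.1434 0.205 ]
tri [0.5334 0.1433 0.1987]
[array([244., 328.]), array([ 94., 187.]), array([215.,  84.])]
```

View pics/c1.png

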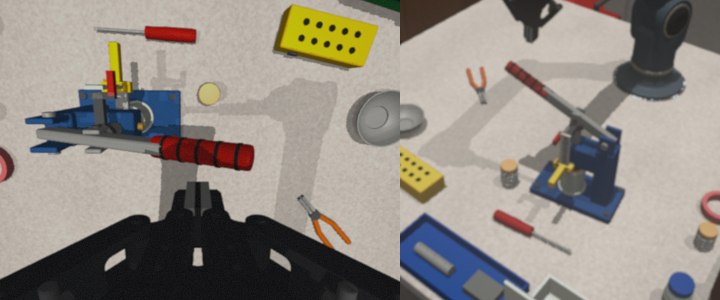

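The wrist view shows the handle at ~(205,150) in the crop, with the red grip at the predicted place; three cameras agree on (0.569, -0.062, 0.298). Descending to the handle now.

{"op": "drive_tool", "data": {"targets": [{"gripper": 1,"translation": [0,0.05,0.15],"turn": 0},{"gripper": 1,"translation": [0,0.025,0.15],"turn": 0},{"gripper": 1,"translation": [0,0,0.14],"turn": 0},{"gripper": 1,"translation": [0,0,0],"turn": 0}]}}

```text
clock: 4.8
tool_pos: [0.5712, -0.0685, 0.3373]
tool_rot: [0.997, 0.082, 0.005, 0.004]
contact_force: [-0.4, -0.4, -1.5]
opening: 0.0002
```

{"op": "drive_tool", "data": {"targets": [{"gripper": 1,"translation": [0,0,0.02],"turn": 0},{"gripper": 1,"translation": [0,0,0.02],"turn": 0},{"gripper": 1,"translation": [0,0,0.02],"turn": 0},{"gripper": 1,"translation": [0,0,0.02],"turn": 0},{"gripper": 1,"translation": [0,0,0.02],"turn": 0},{"gripper": 1,"translation": [0,0,0.02],"turn": 0}]}}

```text
clock: 5.3
tool_pos: [0.5738, -0.0682, 0.3231]
tool_rot: [0.997, 0.082, 0.008, 0.005]
contact_force: [-0.1, -0.4, 2.9]
opening: 0.0003
```

{"op": "drive_tool", "data": {"targets": [{"gripper": 1,"translation": [-0.01,0,0.02],"turn": 0},{"gripper": 1,"translation": [-0.01,0,0.02],"turn": 0},{"gripper": 1,"translation": [-0.005,0,0.02],"turn": 0},{"gripper": 1,"translation": [-0.005,0,0.02],"turn": 0},{"gripper": 1,"translation": [-0.003,0,0.02],"turn": 0},{"gripper": 1,"translation": [-0.003,0,0.02],"turn": 0},{"gripper": 1,"translation": [-0.003,0,0.02],"turn": 0}]}}

```text
clock: 5.88
tool_pos: [0.5701, -0.0698, 0.3031]
tool_rot: [0.997, 0.082, 0.012, 0.006]
contact_force: [0.8, -0.7, 2.3]
opening: 0.0003
```

{"op": "drive_tool", "data": {"targets": [{"gripper": 1,"translation": [-0.002,0,0.015],"turn": 0},{"gripper": 1,"translation": [-0.002,0,0.015],"turn": 0},{"gripper": 1,"translation": [-0.002,0,0.015],"turn": 0}]}}

```text
clock: 6.13
tool_pos: [0.5692, -0.0703, 0.2952]
tool_rot: [0.997, 0.082, 0.012, 0.006]
contact_force: [-0.1, 0.7, 3.0]
opening: 0.0001
```

{"op": "drive_tool", "data": {"targets": [{"gripper": 1,"translation": [0,0,0.015],"turn": 0},{"gripper": 1,"translation": [0,0,0.015],"turn": 0}]}}

```text
clock: 6.3
tool_pos: [0.5691, -0.0706, 0.2901]
tool_rot: [0.997, 0.082, 0.012, 0.006]
contact_force: [0.8, 0.1, 2.3]
opening: 0.0
```

{"op": "drive_tool", "data": {"targets": [{"gripper": 1,"translation": [0,0,0.015],"turn": 0}]}}

```text
clock: 6.38
tool_pos: [0.5691, -0.0706, 0.2876]
tool_rot: [0.997, 0.082, 0.011, 0.006]
contact_force: [-0.3, -1.2, 2.0]
opening: 0.0002
```

{"op": "drive_tool", "data": {"targets": [{"gripper": 1,"translation": [0,0,0.015],"turn": 0}]}}

```text
clock: 6.47
tool_pos: [0.5691, -0.0708, 0.285]
tool_rot: [0.997, 0.082, 0.011, 0.006]
contact_force: [0.7, -0.9, 2.5]
opening: 0.0003
```

{"op": "drive_tool", "data": {"targets": [{"gripper": 1,"translation": [0,0,0.012],"turn": 0}]}}

```text
clock: 6.55
tool_pos: [0.5691, -0.0709, 0.2829]
tool_rot: [0.997, 0.082, 0.011, 0.006]
contact_force: [0.1, 0.4, 2.5]
opening: -0.0002
```

{"op": "drive_tool", "data": {"targets": [{"gripper": 1,"translation": [0,0,0.012],"turn": 0}]}}

```text
clock: 6.63
tool_pos: [0.5691, -0.0709, 0.2808]
tool_rot: [0.997, 0.082, 0.011, 0.006]
contact_force: [0.8, -1.2, 2.1]
opening: -0.0
```

{"op": "drive_tool", "data": {"targets": [{"gripper": 1,"translation": [0,0,0.012],"turn": 0}]}}

```text
clock: 6.72
tool_pos: [0.5691, -0.071, 0.2788]
tool_rot: [0.997, 0.082, 0.011, 0.006]
contact_force: [0.1, -0.3, 2.6]
opening: 0.0002
```

{"op": "drive_tool", "data": {"targets": [{"gripper": 1,"translation": [0,0,0.015],"turn": 0}]}}

```text
clock: 6.8
tool_pos: [0.5692, -0.0711, 0.2764]
tool_rot: [0.997, 0.082, 0.011, 0.007]
contact_force: [-0.9, -1.1, 2.8]
opening: -0.0001
```

{"op": "drive_tool", "data": {"targets": [{"gripper": 1,"translation": [0,0,0.015],"turn": 0}]}}

```text
clock: 6.88
tool_pos: [0.5692, -0.0712, 0.274]
tool_rot: [0.997, 0.082, 0.011, 0.007]
contact_force: [-0.0, -0.9, 1.5]
opening: -0.0003
```

{"op": "drive_tool", "data": {"targets": [{"gripper": 1,"translation": [0,0,0.015],"turn": 0}]}}

```text
clock: 6.97
tool_pos: [0.5693, -0.0712, 0.2715]
tool_rot: [0.997, 0.082, 0.011, 0.007]
contact_force: [-0.2, 1.2, 3.0]
opening: -0.0002
```

{"op": "drive_tool", "data": {"targets": [{"gripper": 1,"translation": [0,0,0.015],"turn": 0}]}}

```text
clock: 7.05
tool_pos: [0.5693, -0.0713, 0.269]
tool_rot: [0.997, 0.082, 0.011, 0.007]
contact_force: [-0.5, -1.6, 2.2]
opening: -0.0
```

{"op": "drive_tool", "data": {"targets": [{"gripper": 1,"translation": [0,0,0.015],"turn": 0}]}}

```text
clock: 7.13
tool_pos: [0.5694, -0.0714, 0.2665]
tool_rot: [0.997, 0.082, 0.011, 0.007]
contact_force: [0.1, -0.8, 1.9]
opening: -0.0001
```

{"op": "drive_tool", "data": {"targets": [{"gripper": 1,"translation": [0,0,0.015],"turn": 0}]}}

```text
clock: 7.22
tool_pos: [0.5694, -0.0715, 0.2639]
tool_rot: [0.997, 0.082, 0.011, 0.007]
contact_force: [-0.4, -0.2, 2.0]
opening: -0.0002
```

{"op": "drive_tool", "data": {"targets": [{"gripper": 1,"translation": [0,0,0.015],"turn": 0}]}}

```text
clock: 7.3
tool_pos: [0.5694, -0.0715, 0.2614]
tool_rot: [0.997, 0.082, 0.011, 0.007]
contact_force: [1.0, -1.0, 2.0]
opening: 0.0004
```

{"op": "drive_tool", "data": {"targets": [{"gripper": 1,"translation": [0,0,0.015],"turn": 0}]}}

```text
clock: 7.38
tool_pos: [0.5695, -0.0716, 0.2589]
tool_rot: [0.997, 0.082, 0.011, 0.007]
contact_force: [-0.5, -1.3, 1.8]
opening: -0.0001
```

{"op": "drive_tool", "data": {"targets": [{"gripper": 1,"translation": [0,0,0.015],"turn": 0}]}}

```text
clock: 7.47
tool_pos: [0.5695, -0.0717, 0.2564]
tool_rot: [0.997, 0.082, 0.011, 0.007]
contact_force: [-0.4, -0.4, 2.3]
opening: -0.0004
```

{"op": "drive_tool", "data": {"targets": [{"gripper": 1,"translation": [0,0,0.015],"turn": 0}]}}

```text
clock: 7.55
tool_pos: [0.5696, -0.0717, 0.2539]
tool_rot: [0.997, 0.082, 0.011, 0.007]
contact_force: [0.3, -0.3, 1.9]
opening: 0.0003
```

{"op": "drive_tool", "data": {"targets": [{"gripper": 1,"translation": [0,0,0.015],"turn": 0}]}}

```text
clock: 7.63
tool_pos: [0.5696, -0.0718, 0.2513]
tool_rot: [0.997, 0.082, 0.011, 0.007]
contact_force: [0.1, -0.5, 1.8]
opening: 0.0004
```

{"op": "drive_tool", "data": {"targets": [{"gripper": 1,"translation": [0,0,0.012],"turn": 0}]}}

```text
clock: 7.72
tool_pos: [0.5696, -0.0718, 0.2492]
tool_rot: [0.997, 0.082, 0.011, 0.007]
contact_force: [0.1, -0.7, 1.8]
opening: 0.0001
```

{"op": "drive_tool", "data": {"targets": [{"gripper": 1,"translation": [0,0,0.015],"turn": 0}]}}

```text
clock: 7.8
tool_pos: [0.5697, -0.0719, 0.2468]
tool_rot: [0.997, 0.081, 0.011, 0.007]
contact_force: [-1.2, -0.8, 2.2]
opening: -0.0003
```

{"op": "drive_tool", "data": {"targets": [{"gripper": 1,"translation": [0,0,0.015],"turn": 0}]}}

```text
clock: 7.88
tool_pos: [0.5698, -0.0721, 0.2444]
tool_rot: [0.997, 0.081, 0.011, 0.007]
contact_force: [0.9, -1.7, 4.2]
opening: -0.0005
```

{"op": "drive_tool", "data": {"targets": [{"gripper": 1,"translation": [0,0,0.015],"turn": 0}]}}

```text
clock: 7.97
tool_pos: [0.5698, -0.0725, 0.2423]
tool_rot: [0.997, 0.081, 0.011, 0.007]
contact_force: [-0.2, -2.0, 7.3]
opening: 0.0002
```

{"op": "drive_tool", "data": {"targets": [{"gripper": 1,"translation": [0,0,0.012],"turn": 0}]}}

```text
clock: 8.05
tool_pos: [0.5699, -0.0726, 0.2408]
tool_rot: [0.997, 0.081, 0.011, 0.007]
contact_force: [-2.0, -0.7, 7.2]
opening: 0.0004
```

The resistance rose from a steady 2 N to 7 N within about 4 mm: the spring is felt clearly. I'll back off upward and look.

{"op": "drive_tool", "data": {"targets": [{"gripper": 1,"translation": [0,0,0],"turn": 0},{"gripper": 1,"translation": [0,0,-0.04],"turn": 0},{"gripper": 1,"translation": [0,0,-0.15],"turn": 0},{"gripper": 0.2,"translation": [0,0,-0.26],"turn": 0},{"gripper": 0.2,"translation": [0,0,-0.26],"turn": 0},{"gripper": 0.2,"translation": [0,0,0],"turn": 0}]}}

```text
clock: 8.55
tool_pos: [0.5647, -0.0685, 0.347]
tool_rot: [0.997, 0.083, 0.005, 0.004]
contact_force: [1.6, -0.3, 2.1]
opening: 0.034
```

```bash
python3 - <<'E'
from fit import *
P={n:capture(n) for n in("scene","side","wrist")}
s=env.observe(); print(s["clock"],s["tool_pos"],s["tool_rot"],s["contact_force"],s["opening"])
q=[.548,.066,.161]
for k in ("lever_grip","marker_tab","pointer","marker_edge","ram"):
    r=[]
    for n,p in P.items():
        o=tip_of(p,k)
        if o and o[0]["confidence"]>.4: r.append(ray(p,o[0]["pixel"])); print(k,n,round(o[0]["confidence"],2),np.round(o[0]["pixel"]))
    if len(r)>1: print("tri",np.round(tri(r),4))
for n,p in P.items(): save(p,n+"2.png")
a=cv2.imread("pics/wrist2.png"); b=cv2.imread("pics/side2.png")[130:330,250:450]
cv2.imwrite("pics/c2.png",np.hstack([cv2.resize(a,(400,300)),cv2.resize(b,(300,300))]))
E
```

```text
8.7 [ 0.56144121 -0.06904876  0.33947258] [ 9.96587724e-01  8.24747713e-02 -8.33515896e-04  3.18224865e-03] [-0.58895649 -0.40298537 -0.67167464] 0.03436725424717291
lever_grip scene 0.88 [231. 299.]
lever_grip side 0.71 [194. 312.]
lever_grip wrist 0.71 [226. 335.]
tri [ 0.5709 -0.0565  0.2797]
marker_tab scene 0.91 [306. 334.]
marker_tab side 0.69 [231. 362.]
marker_tab wrist 0.93 [ 74. 143.]
tri [0.648  0.0804 0.135 ]
pointer scene 0.67 [280. 336.]
pointer side 0.6 [217. 353.]
pointer wrist 0.57 [122. 145.]
tri [0.6194 0.0617 0.1838]
marker_edge scene 0.81 [293. 336.]
marker_edge side 0.77 [228. 351.]
marker_edge wrist 0.78 [121. 166.]
tri [0.6192 0.063  0.1489]
ram scene 0.92 [301. 354.]
ram side 0.79 [257. 326.]
tri [0.5539 0.0682 0.0668]
```

View pics/c2.png

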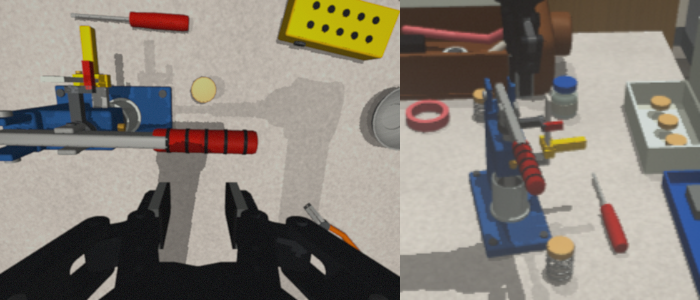

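Now the lever rests at roughly level, pointer (crop ~(88,72), red) about 39 mm above the marker edge (pointer z ≈ 0.184). Going above the yellow tab (wrist ~(88,42)).

{"op": "drive_tool", "data": {"targets": [{"gripper": 0.2,"translation": [0.16,-0.18,-0.03],"turn": 0},{"gripper": 0.2,"translation": [0.16,-0.18,0],"turn": 0},{"gripper": 0.2,"translation": [0.16,-0.18,0],"turn": 0},{"gripper": 0.2,"translation": [0.16,-0.18,0],"turn": 0},{"gripper": 0.2,"translation": [0.16,-0.18,0],"turn": 0},{"gripper": 0.2,"translation": [0,0,0],"turn": 0},{"gripper": 0.2,"translation": [0,0,0],"turn": 0}]}}

```text
clock: 10.03
tool_pos: [0.6625, 0.0847, 0.3418]
tool_rot: [0.997, 0.077, -0.001, 0.004]
contact_force: [0.4, -1.2, -0.1]
opening: 0.0342
```

```bash
cat > look.py <<'E'
from fit import *
from scipy.spatial.transform import Rotation as Ro
import sys
P={n:capture(n) for n in("scene","side","wrist")}
s=env.observe(); R=Ro.from_quat(s["tool_rot"]).as_matrix(); print(s["clock"],s["tool_pos"].round(4),R[:,1].round(3),R[:,2].round(3),s["contact_force"].round(1),s["opening"])
for k in ("marker_tab","pointer","marker_edge","lever_grip","ram"):
    r=[]
    for n,p in P.items():
        o=tip_of(p,k)
        if o and o[0]["confidence"]>.4: r.append(ray(p,o[0]["pixel"])); print(k,n,round(o[0]["confidence"],2),np.round(o[0]["pixel"]))
    if len(r)>1: print("tri",np.round(tri(r),4))
T=sys.argv[1]
for n,p in P.items(): save(p,n+T+".png")
a=cv2.imread(f"pics/wrist{T}.png"); b=cv2.imread(f"pics/side{T}.png")[150:270,290:410]; c=cv2.imread(f"pics/scene{T}.png")[220:340,280:400]
L=lambda i:cv2.resize(i,(300,300),interpolation=cv2.INTER_CUBIC)
cv2.imwrite(f"pics/c{T}.png",np.vstack([np.hstack([L(b),L(c)]),cv2.resize(a,(600,290))[:, :600]]))
E
python3 look.py 3
```

```text
10.1833 [0.6617 0.0827 0.3422] [ 0.151 -0.988  0.009] [-0.002 -0.01  -1.   ] [-0.   0.5 -0.9] 0.034316351619030974
marker_tab scene 0.65 [308. 336.]
marker_tab side 0.67 [267. 323.]
marker_tab wrist 0.94 [228. 311.]
tri [0.5845 0.0605 0.0384]
pointer scene 0.74 [279. 336.]
pointer side 0.63 [216. 352.]
pointer wrist 0.85 [283. 334.]
tri [0.6189 0.0616 0.1869]
marker_edge scene 0.72 [253. 183.]
marker_edge side 0.79 [225. 352.]
marker_edge wrist 0.63 [267. 333.]
tri [ 0.6985 -0.0488  0.2648]
lever_grip scene 0.74 [233. 298.]
lever_grip side 0.89 [242. 334.]
tri [ 0.5724 -0.0791  0.2186]
ram scene 0.92 [304. 354.]
ram side 0.83 [255. 322.]
tri [0.5493 0.0719 0.0623]
```

View pics/c3.png

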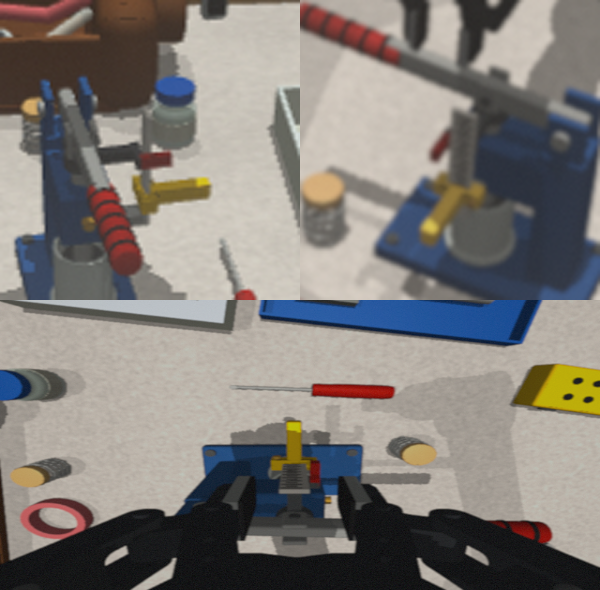

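The tab lies between the fingers' centre line (wrist crop tab ~(294,435), fingers 245/350); the side-view tab detection was wrong. Quick check of the tab position from the wrist camera.

```bash
python3 - <<'E'
from fit import *
p=capture("wrist"); s=env.observe(); print(s["tool_pos"].round(4))
print("tab pt",atz(p,tip_of(p,"marker_tab")[0]["pixel"],.136).round(4))
hsv=cv2.cvtColor(p["img"],cv2.COLOR_RGB2HSV)
for row in (212,220,228):
    m=[c for c in range(290,340) if 20<hsv[row,c,0]<35 and hsv[row,c,1]>140]
    if m: print(row,m[0],m[-1],atz(p,(row,(m[0]+m[-1])/2),.145).round(4))
print("tab end", [r for r in range(170,240) if 20<hsv[r,313,0]<35 and hsv[r,313,1]>140][:1])
print("pred",[np.round(proj(p,own([.548,.066,.161],(0,-u,.145)))) for u in(.105,.126)])
E
```

```text
[0.662  0.0833 0.3424]
tab pt [0.6513 0.084  0.136 ]
212 305 319 [0.6637 0.0857 0.145 ]
220 305 319 [0.6568 0.0846 0.145 ]
228 305 319 [0.6498 0.0835 0.145 ]
tab end [200]
pred [array([226., 313.]), array([202., 313.])]
```

{"op": "drive_tool", "data": {"targets": [{"gripper": 0.2,"translation": [0.01,-0.02,0.22],"turn": 0},{"gripper": 0.2,"translation": [0,-0.01,0.22],"turn": 0},{"gripper": 0.2,"translation": [0,0,0.22],"turn": 0},{"gripper": 0.2,"translation": [0,0,0.2],"turn": 0},{"gripper": 0.2,"translation": [0,0,0.15],"turn": 0},{"gripper": 0.2,"translation": [0,0,0.1],"turn": 0},{"gripper": 0.2,"translation": [0,0,0],"turn": 0},{"gripper": 0.2,"translation": [0,0,0],"turn": 0}]}}

```text
clock: 11.7
tool_pos: [0.6655, 0.0877, 0.1723]
tool_rot: [0.997, 0.076, 0.003, 0.004]
contact_force: [0.1, -0.4, -0.6]
opening: 0.034
```

{"op": "drive_tool", "data": {"targets": [{"gripper": 0.2,"translation": [-0.01,0.012,0.06],"turn": 0},{"gripper": 0.2,"translation": [0,0,0.06],"turn": 0},{"gripper": 0.2,"translation": [0,0,0.05],"turn": 0},{"gripper": 0.2,"translation": [0,0,0],"turn": 0},{"gripper": 0.2,"translation": [0,0,0],"turn": 0}]}}

```text
clock: 12.12
tool_pos: [0.667, 0.0857, 0.149]
tool_rot: [0.997, 0.076, 0.007, 0.004]
contact_force: [0.2, 0.1, 0.3]
opening: 0.0347
```

{"op": "drive_tool", "data": {"targets": [{"gripper": 0.2,"translation": [-0.02,0,0.03],"turn": 0},{"gripper": 0.2,"translation": [-0.01,0,0.02],"turn": 0},{"gripper": 0.2,"translation": [0,0,0],"turn": 0},{"gripper": 0.2,"translation": [0,0,0],"turn": 0}]}}

```text
clock: 12.45
tool_pos: [0.663, 0.0852, 0.1421]
tool_rot: [0.997, 0.076, 0.008, 0.004]
contact_force: [-0.5, -0.4, 0.4]
opening: 0.0341
```

{"op": "drive_tool", "data": {"newtons": 20, "targets": [{"gripper": 1,"translation": [0,0,0],"turn": 0},{"gripper": 1,"translation": [0,0,0],"turn": 0},{"gripper": 1,"translation": [0,0,0],"turn": 0},{"gripper": 1,"translation": [0,0,0],"turn": 0},{"gripper": 1,"translation": [0,0,0],"turn": 0}]}}

```text
clock: 12.87
tool_pos: [0.6631, 0.0852, 0.1425]
tool_rot: [0.997, 0.076, 0.008, 0.004]
contact_force: [-0.0, -0.3, -0.4]
opening: 0.0134
```

Gripped the tab (13.4 mm). Raise the marker most of the way (~28 mm), then look.

{"op": "drive_tool", "data": {"targets": [{"gripper": 1,"translation": [0,0,-0.03],"turn": 0},{"gripper": 1,"translation": [0,0,-0.03],"turn": 0},{"gripper": 1,"translation": [0,0,-0.03],"turn": 0},{"gripper": 1,"translation": [0,0,-0.03],"turn": 0},{"gripper": 1,"translation": [0,0,-0.03],"turn": 0},{"gripper": 1,"translation": [0,0,-0.02],"turn": 0}]}}

```text
clock: 13.37
tool_pos: [0.663, 0.0853, 0.1683]
tool_rot: [0.997, 0.076, 0.008, 0.003]
contact_force: [2.2, -0.8, -4.6]
opening: 0.0135
```

```bash
python3 look.py 4
```

```text
13.5167 [0.663  0.0852 0.1686] [ 0.152 -0.988  0.008] [ 0.017 -0.005 -1.   ] [-1.  -1.   3.2] 0.013431395938722817
marker_tab scene 0.61 [271. 386.]
marker_tab side 0.61 [220. 360.]
marker_tab wrist 0.85 [344. 314.]
tri [0.6184 0.1066 0.1803]
pointer side 0.58 [214. 351.]
marker_edge scene 0.55 [284. 335.]
marker_edge side 0.53 [218. 351.]
tri [0.6204 0.0627 0.1786]
lever_grip scene 0.73 [233. 299.]
lever_grip side 0.84 [239. 336.]
tri [ 0.5765 -0.0739  0.2218]
ram scene 0.75 [302. 356.]
ram side 0.76 [254. 322.]
tri [0.5478 0.0738 0.0664]
```

View pics/c4.png

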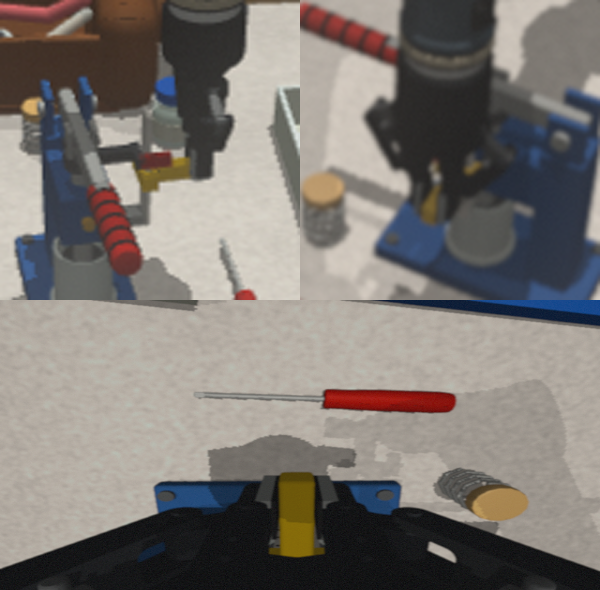

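The side view shows a small gap remaining between the yellow marker (~(160,178)) and the red pointer (~(157,160)); the grip holds. Now small steps, watching the force.

{"op": "drive_tool", "data": {"targets": [{"gripper": 1,"translation": [0,0,-0.014],"turn": 0},{"gripper": 1,"translation": [0,0,-0.014],"turn": 0},{"gripper": 1,"translation": [0,0,-0.014],"turn": 0}]}}

```text
clock: 14.52
tool_pos: [0.663, 0.0852, 0.1715]
tool_rot: [0.997, 0.076, 0.008, 0.003]
contact_force: [2.9, -0.2, -3.4]
opening: 0.0133
```

{"op": "drive_tool", "data": {"targets": [{"gripper": 1,"translation": [0,0,-0.014],"turn": 0}]}}

```text
clock: 14.6
tool_pos: [0.663, 0.0852, 0.173]
tool_rot: [0.997, 0.076, 0.008, 0.003]
contact_force: [1.4, -0.3, -4.3]
opening: 0.0134
```

{"op": "drive_tool", "data": {"targets": [{"gripper": 1,"translation": [0,0,-0.012],"turn": 0}]}}

```text
clock: 14.68
tool_pos: [0.663, 0.0852, 0.1746]
tool_rot: [0.997, 0.076, 0.008, 0.003]
contact_force: [2.8, -0.0, -2.9]
opening: 0.0135
```

{"op": "drive_tool", "data": {"targets": [{"gripper": 1,"translation": [0,0,-0.012],"turn": 0}]}}

```text
clock: 14.77
tool_pos: [0.663, 0.0852, 0.1762]
tool_rot: [0.997, 0.076, 0.008, 0.003]
contact_force: [2.2, 0.0, -4.0]
opening: 0.0133
```

{"op": "drive_tool", "data": {"targets": [{"gripper": 1,"translation": [0,0,-0.01],"turn": 0}]}}

```text
clock: 14.85
tool_pos: [0.6631, 0.0852, 0.1777]
tool_rot: [0.997, 0.076, 0.008, 0.003]
contact_force: [2.1, -0.7, -3.9]
opening: 0.0132
```

{"op": "drive_tool", "data": {"targets": [{"gripper": 1,"translation": [0,0,-0.009],"turn": 0}]}}

```text
clock: 14.93
tool_pos: [0.663, 0.0852, 0.1788]
tool_rot: [0.997, 0.076, 0.008, 0.003]
contact_force: [3.5, 1.0, -8.8]
opening: 0.0134
```

{"op": "drive_tool", "data": {"targets": [{"gripper": 1,"translation": [0,0,-0.008],"turn": 0}]}}

```text
clock: 15.02
tool_pos: [0.663, 0.0852, 0.179]
tool_rot: [0.997, 0.076, 0.008, 0.002]
contact_force: [4.9, 0.5, -11.3]
opening: 0.0132
```

Stalled with the force rising to 11 N: the marker meets the pointer. Relax, let go and look before leaving.

{"op": "drive_tool", "data": {"targets": [{"gripper": 1,"translation": [0,0,0],"turn": 0},{"gripper": 0.3,"translation": [0,0,0],"turn": 0},{"gripper": 0.3,"translation": [0,0,0],"turn": 0},{"gripper": 0.3,"translation": [0,0,0],"turn": 0},{"gripper": 0.3,"translation": [0,0,0],"turn": 0}]}}

```text
clock: 15.43
tool_pos: [0.6621, 0.0855, 0.1816]
tool_rot: [0.997, 0.076, 0.007, 0.003]
contact_force: [0.3, 0.1, -0.5]
opening: 0.0297
```

{"op": "drive_tool", "data": {"targets": [{"gripper": 0.3,"translation": [0,0,-0.08],"turn": 0},{"gripper": 0.3,"translation": [0,0,-0.2],"turn": 0},{"gripper": 0.3,"translation": [0,0,-0.25],"turn": 0},{"gripper": 0.3,"translation": [0,0,-0.25],"turn": 0},{"gripper": 0.3,"translation": [0,0,-0.25],"turn": 0},{"gripper": 0.3,"translation": [0.15,0,-0.15],"turn": 0},{"gripper": 0.3,"translation": [0.2,0,0],"turn": 0},{"gripper": 0.3,"translation": [0,0,0],"turn": 0},{"gripper": 0.3,"translation": [0,0,0],"turn": 0}]}}

```text
clock: 16.18
tool_pos: [0.7102, 0.0953, 0.3797]
tool_rot: [0.997, 0.076, 0.009, 0.002]
contact_force: [0.5, -0.2, 0.8]
opening: 0.0298
```

```bash
python3 look.py 5
```

```text
16.3333 [0.7088 0.0946 0.3772] [ 0.152 -0.988  0.007] [ 0.015 -0.004 -1.   ] [-0.5  0.2 -0.1] 0.02965076929809103
marker_tab scene 0.77 [298. 332.]
marker_tab side 0.73 [214. 359.]
marker_tab wrist 0.7 [280. 316.]
tri [0.6486 0.0826 0.172 ]
pointer scene 0.56 [278. 340.]
pointer side 0.67 [216. 350.]
pointer wrist 0.76 [326. 336.]
tri [0.6141 0.0632 0.1878]
marker_edge scene 0.82 [280. 337.]
marker_edge side 0.54 [214. 352.]
marker_edge wrist 0.65 [322. 338.]
tri [0.621  0.0628 0.1909]
lever_grip scene 0.72 [233. 298.]
lever_grip side 0.97 [241. 334.]
lever_grip wrist 0.82 [410. 492.]
tri [ 0.5726 -0.0802  0.2201]
ram scene 0.85 [300. 354.]
ram side 0.84 [256. 326.]
ram wrist 0.55 [304.  84.]
tri [0.5869 0.1639 0.1183]
```

View pics/c5.png

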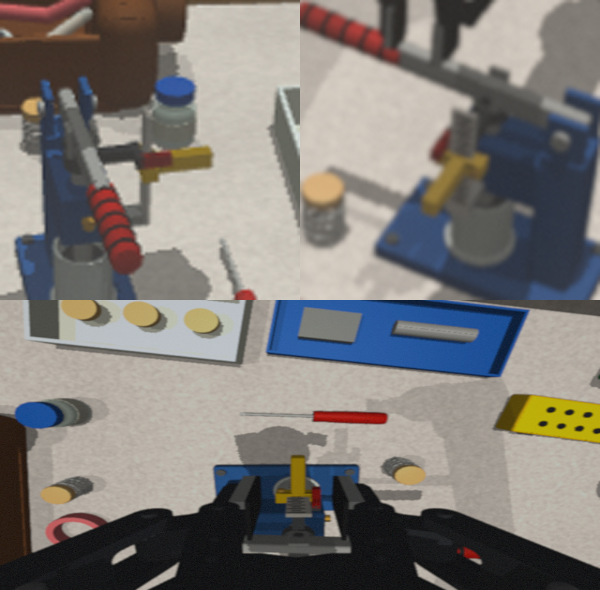

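The side view shows marker (~(165,168)) right against the pointer (~(157,160)), lever unchanged. One closer crop to confirm there is no gap.

```bash
python3 - <<'E'
import cv2,numpy as np
a=cv2.imread("pics/side5.png")[200:240,335:385];b=cv2.imread("pics/scene5.png")[255:315,315:375];c=cv2.imread("pics/side4.png")[200:240,335:385]
L=lambda i,w,h:cv2.resize(i,(w,h),interpolation=cv2.INTER_NEAREST)
cv2.imwrite("pics/z5.png",np.hstack([L(c,250,200),L(a,250,200),L(b,200,200)]))
E
```

```text
(no output)
```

View pics/z5.png

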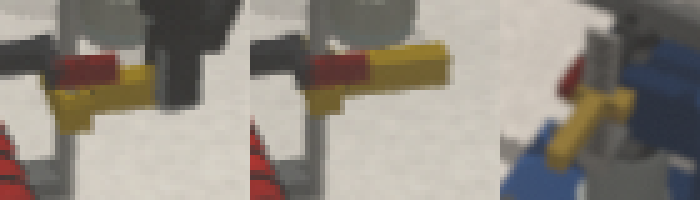

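No gap shows: the marker's edge (~(320,88)) touches the pointer's underside, and the pointer is at the same rows as before (left panel). Handing in.

```bash
python3 -c "
from bench import env
print(env.job_done(), env.observe()['clock'])"
```

```text
the job is handed in; nothing more can be done
the job is handed in; nothing more can be done
```

The spring check is done and handed in at about 16 s on the clock; I didn't deliberately touch anything but the lever and marker.

- **Lever:** I pressed it down with the closed fingertips. It took a steady 2 N or so until the ram met the spring, then rose to about 7 N over the next 4 mm, and I stopped there. After I backed off, the lever stayed put.
- **Marker:** I pinched the yellow tab with 20 N and slid it up until it stalled against the pointer at about 11 N, then let go and moved clear.
- **Last look:** There was no visible gap between marker and pointer. The pointer and lever were where they had been before the marker met them, to within about a pixel (about 2.5 mm in the side view). The gripper was clear and open.

**Disagreements:**
- **Pointer height:** the tool's travel with the marker puts it at about 0.181 m, while the cameras and the lever geometry say 0.185 to 0.188 m. That is a few millimetres of camera noise, grip slip or the marker not starting exactly at its lowest point. The contact itself was felt as force.
- **Tab detection:** one side-camera reading of the tab was plainly wrong, so I ignored it.

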